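# Line up the storage tins by height on the coaster board

### The job

Tidy the four lidded storage tins onto the long board: stand one tin upright in the middle of each coaster so that they run down in height along the row, the tallest on the coaster next to the yellow timer and the shortest next to the sugar bowl. The colours of coasters and lids do not matter, and no tin may be tipped over on the way.

Things in the scene. Friction and masses are not known exactly. Their poses are not given: they have to be found in the camera images.
- orange_tin_mid (a point): loose round storage tin of pale metal with a white paper band and a lid coloured orange, 130 mm tall in all, 50 mm across from top to bottom, standing upright on the counter; the point is the tin's centre, on its axis half-way up, 65 mm above its underside; z points up along the axis
- green_tin_mid (a point): loose round storage tin of pale metal with a white paper band and a lid coloured green, 110 mm tall in all, 50 mm across from top to bottom, standing upright on the counter; the point is the tin's centre, on its axis half-way up, 55 mm above its underside; z points up along the axis
- blue_tin_mid (a point): loose round storage tin of pale metal with a white paper band and a lid coloured blue, 90 mm tall in all, 50 mm across from top to bottom, standing upright on the counter; the point is the tin's centre, on its axis half-way up, 45 mm above its underside; z points up along the axis
- red_tin_mid (a point): loose round storage tin of pale metal with a white paper band and a lid coloured red, 70 mm tall in all, 50 mm across from top to bottom, standing upright on the counter; the point is the tin's centre, on its axis half-way up, 35 mm above its underside; z points up along the axis
- coaster_cork: cork brown round coaster, 70 mm across and 4 mm thick, fixed on the long pale wooden board. The board (570 x 100 x 14 mm, fixed to the counter) carries four coasters in a straight row along its length, 95 mm from centre to centre; which coaster is where in the row changes, and its colour has no meaning. Origin: centre of its underside, 14 mm above the counter; a tin on it stands 18 mm above the counter
- coaster_white: white round coaster, 70 mm across and 4 mm thick, fixed on the long pale wooden board. The board (570 x 100 x 14 mm, fixed to the counter) carries four coasters in a straight row along its length, 95 mm from centre to centre; which coaster is where in the row changes, and its colour has no meaning. Origin: centre of its underside, 14 mm above the counter; a tin on it stands 18 mm above the counter
- coaster_grey: grey round coaster, 70 mm across and 4 mm thick, fixed on the long pale wooden board. The board (570 x 100 x 14 mm, fixed to the counter) carries four coasters in a straight row along its length, 95 mm from centre to centre; which coaster is where in the row changes, and its colour has no meaning. Origin: centre of its underside, 14 mm above the counter; a tin on it stands 18 mm above the counter
- coaster_black: black round coaster, 70 mm across and 4 mm thick, fixed on the long pale wooden board. The board (570 x 100 x 14 mm, fixed to the counter) carries four coasters in a straight row along its length, 95 mm from centre to centre; which coaster is where in the row changes, and its colour has no meaning. Origin: centre of its underside, 14 mm above the counter; a tin on it stands 18 mm above the counter
- timer: round yellow kitchen timer with a white dial and red pointer, 60 mm across and 44 mm high, fixed on one end of the board (either end), in line with the coasters and 95 mm from the centre of the nearest one; at the board's other end, as far beyond the last coaster, sits a fixed white sugar bowl, 60 mm across and 34 mm high. Origin: centre of its underside, 14 mm above the counter

How it is judged:
By the outcome, as a careful person would: the job done as asked, in the order asked, and still so for the second after the job is handed in, with the robot touching nothing.
It also fails if it takes over 115 s, if anything falls off the work surface, if the arm or the gripper's body presses on something with over 40 N, if the wrist force passes 120 N, or if a joint passes its speed limit or range.

### The arm

A 6-joint arm with a two-finger parallel gripper is mounted at the origin on the work surface. World frame = base frame: x ahead of the robot, y to its left, z up, the work surface at z = 0. Lengths are in m, angles in degrees, forces in N, time in s.
With the tool pointing down it reaches from about 0.375 to 0.9 m from the base axis. Payload 3.1 kg.
Tool frame: the origin (TCP) lies midway between the tips of the shut fingers; the grasp point (between the pads) lies 19 mm behind it; z points along the fingers, x is the direction in which the jaws open and shut, and the axes are right-handed (so a half turn about z gives the same grasp; the last joint's range is limited). The gripper opens to 85 mm and grips with 20 to 120 N. Pads are 22 mm wide; open, the fingers measure 114 mm over their backs; the gripper's body (76 mm by 85 mm) begins 54 mm behind the grasp point. The pads swing forward as they close: fully open they stand 13 mm farther back than shut.
Start: joints at [-86.259, 30.224, 82.088, -0, 67.689, -10.227], TCP at [0.151, -0.606, 0.231] pointing down, gripper open.
Joint ranges: [-176.69, 176.69], [-43.24, 126.21], [12.49, 139.97], [-82, 262], [0, 151.66], [-163.58, 163.58]. Speed limits (degrees/s): [159.86, 159.86, 180, 180, 180, 180].

### API

Orientations are given as [roll, pitch, yaw] about the fixed x, y, z axes, in that order (R = Rz(yaw) Ry(pitch) Rx(roll)).
In Python, from rig import r, cams, ticket gives the robot as it stands.
- The arm moves only by the shell command python3 -m pendant 'ROWS' [FORCE]. ROWS is JSON, a list of rows, each an object of numbers: "ax", "ay", "az": the turn, a rotation vector about the tool's x, y, z in degrees; "x", "y", "z": the shift along the tool's x, y, z in cm; "claw": the finger opening in cm, from 0 to 8.54. A call has 1 to 5 rows; each row is the pose to reach, as a shift and turn from the pose commanded when the call began, along the tool's axes at that moment; what a row does not reach only later rows make up. A row lasts 1/12 s, in which the tool goes at most 41.7 mm and 7.16 degrees, less where a joint would pass 70% of its speed; a pose out of reach is approached as far as the arm can. A call with a gripper value outside its range is refused whole. The fingers move at their own pace and stop on an object; FORCE is the grip in N (left out, the last holds). Time passes only in rows, so rows that repeat a pose let the fingers close. It gives the time, the measured TCP pose, the force and the opening at its end, in the units of the state.
- r.state(): the state, without advancing time (a new reading comes with each control period).
- cams.get_image(name): name is "scene" or "top" or "wrist"; returns a dict with "img" (384x512x3 uint8, red, green, blue), "z_map" (384x512 float32, m along the optical axis (not along the pixel's ray), 0 where there is no reading), "mtx" (3x3 intrinsics, pixels), "D" ([k1, k2, p1, p2, k3] as OpenCV has them; the pictures are not rectified), "R" (3x3) and "t" (3): a world point X has camera coordinates R X + t; the wrist camera has in their place "T_tool_cam" (4x4, takes a point from camera to tool coordinates, whose origin is the TCP and whose axes are the tool frame's). Camera axes: x right, y down, z forward; pixel columns grow to the right and rows downward; lengths in m; the calibration is good to about 2 mm. A picture is of the moment at which its call begins: read the wrist's pose just before it.
- ticket.job_done(): hands the job in, once; it reports no verdict.
The state is a dict: "time": time; "qpos": joint angles; "dq": joint speeds; "joint_torque": joint torques, N m; "eef_pos": TCP position; "tool_rot": TCP orientation; "force": force on the tool from outside, world axes, zero at the start; "moment": the same for the moment, N m; "finger_gap": finger opening in m.
Only numpy, scipy, OpenCV 4.12 (cv2) and the standard library are available. Lean on these libraries where they do the work, as an engineer would, in place of code of your own. Each camera call takes 0.05 s, during which the arm holds its last target. There are 200 camera calls.

## Working session

There is one attempt and no reset: what is moved stays moved. The work goes in short steps, Python scripts to look and compute and a shell command to move; the robot and the scene stay as the last step left them, time stands still between calls to the robot, and variables do not carry over. Pictures are saved under pics/ and viewed, about 12 in all and at most 16, crops included, and the job is handed in when it is done.

```bash
ls; mkdir -p pics; python3 - <<'E'
from rig import r,cams,ticket
import cv2,numpy as np
print(r.state())
ims={}
for n in("scene","top"):
    d=cams.get_image(n); np.savez(f"pics/{n}0.npz",**d)
    cv2.imwrite(f"pics/{n}0.png",d["img"][...,::-1]); print(n,d["mtx"],d["D"],-d["R"].T@d["t"],d["R"])
E
```

```text
pics
{'time': 0.0, 'qpos': array([-8.62582183e+01,  3.02795631e+01,  8.21575118e+01,  5.63567264e-04,
        6.76890493e+01, -1.02263242e+01]), 'dq': array([ 0.06182417,  0.08893926,  0.03741775, -0.01217686,  0.01301906,
       -0.02400243]), 'joint_torque': array([ 1.62256129e-04, -4.42348731e+01, -1.78025097e+01, -1.07100034e-04,
        8.41158297e-03,  1.89097130e-05]), 'eef_pos': array([ 0.1508571 , -0.60577406,  0.23032097]), 'tool_rot': array([-1.79977096e+02,  1.24028113e-01, -7.60320838e+01]), 'force': array([-0.10696094,  0.89374327,  0.53393075]), 'moment': array([-0.00635209,  0.01042555, -0.06021152]), 'finger_gap': 0.08552360680801786}
scene [[454.85271976   0.         255.99142991]
 [  0.         454.85271976 192.66691349]
 [  0.           0.           1.        ]] [-0.10471776  0.          0.          0.          0.        ] [0.99453056 0.43240327 0.88490071] [[-0.67671549  0.73608844 -0.01516413]
 [ 0.58650548  0.52651887 -0.61545854]
 [-0.44504771 -0.42538417 -0.78802337]]
top [[494.68158603   0.         260.0816389 ]
 [  0.         494.68158603 192.55315365]
 [  0.           0.           1.        ]] [-0.0113178  0.         0.         0.         0.       ] [ 0.41055168 -0.01513828  1.34053197] [[ 0.0046475  -0.99989214 -0.01393221]
 [-0.99395945 -0.00309133 -0.10970438]
 [ 0.10964948  0.0143579  -0.99386661]]
```

View pics/top0.png

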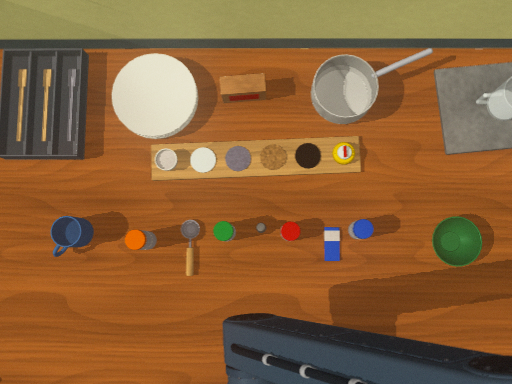

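View pics/scene0.png

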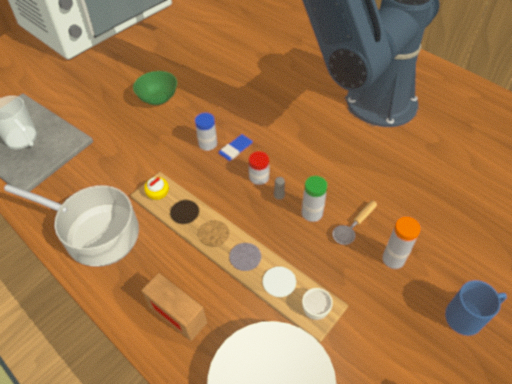

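Top view: the timer is at (343,153) and the sugar bowl at (166,159). In between, from the timer, are black (308,155), cork (273,157), grey (238,158) and white (203,160). The tins are orange (135,240), green (224,231), red (290,231) and blue (362,229). So orange goes to black, green to cork, blue to grey and red to white.

```bash
cat > h.py <<'E'
import cv2,numpy as np
def rays(d,uv):
    p=cv2.undistortPoints(np.float64(uv).reshape(-1,1,2),d["mtx"],d["D"]).reshape(-1,2)
    return np.c_[p,np.ones(len(p))]
def onplane(d,uv,z):
    w=rays(d,uv)@d["R"]; c=-d["R"].T@d["t"]
    return c+w*((z-c[2])/w[:,2])[:,None]
def cloud(d):
    h,w=d["z_map"].shape; v,u=np.mgrid[:h,:w]
    P=rays(d,np.c_[u.ravel(),v.ravel()])*d["z_map"].reshape(-1,1)
    return ((P-d["t"])@d["R"]).reshape(h,w,3)
HUE={"orange":(8,18),"green":(50,75),"blue":(108,125),"red":(0,5)}
H={"orange":.130,"green":.110,"blue":.090,"red":.070}
def lid(d,n,base=0,tol=.006,near=None):
    hsv=cv2.cvtColor(d["img"],cv2.COLOR_RGB2HSV); C=cloud(d)
    m=(abs(C[...,2]-H[n]-base)<tol)&(hsv[...,0]>=HUE[n][0])&(hsv[...,0]<=HUE[n][1])&(hsv[...,1]>130)
    k,L,S,_=cv2.connectedComponentsWithStats(m.astype(np.uint8))
    out=[]
    for i in range(1,k):
        if S[i,4]<60: continue
        c=max(cv2.findContours((L==i).astype(np.uint8),cv2.RETR_EXTERNAL,cv2.CHAIN_APPROX_NONE)[0],key=len)
        W=onplane(d,c.reshape(-1,2),H[n]+base)[:,:2].astype(np.float32)
        (x,y),rad=cv2.minEnclosingCircle(W); mx=W.min(0)/2+W.max(0)/2
        out.append((np.round([x,y,rad],4),np.round(mx,4),S[i,4],np.round(C[L==i][:,2].mean(),4)))
    return out
E
python3 - <<'E'
from h import *
for n in("top","scene"):
    d=dict(np.load(f"pics/{n}0.npz"))
    for t in H: print(n,t,lid(d,t))
d=dict(np.load("pics/top0.npz")); s=dict(np.load("pics/scene0.npz"))
def circ(d,seed,z,tol):
    img=cv2.GaussianBlur(d["img"],(3,3),0); m=np.zeros((386,514),np.uint8)
    cv2.floodFill(img.copy(),m,seed,0,(tol,)*3,(tol,)*3,cv2.FLOODFILL_FIXED_RANGE|cv2.FLOODFILL_MASK_ONLY|(1<<8)|4)
    m=m[1:-1,1:-1]; c=max(cv2.findContours(m,cv2.RETR_EXTERNAL,cv2.CHAIN_APPROX_NONE)[0],key=len)
    W=onplane(d,c.reshape(-1,2),z)[:,:2].astype(np.float32)
    (x,y),rad=cv2.minEnclosingCircle(W); return np.round([x,y,rad],4),np.round((W.min(0)+W.max(0))/2,4)
for nm,a,b,tol in(("black",(308,155),(184,211),35),("cork",(273,157),(213,233),35),("grey",(238,158),(245,256),35),("white",(203,160),(279,281),35)):
    print(nm,circ(d,a,.018,tol),circ(s,b,.018,tol))
print("timer",onplane(d,[(343,153)],.058),"bowl",onplane(d,[(166,159)],.048))
C=cloud(d); print("heights: pot,box,strainer,grey thing,bluebox",[C[b:b2,a:a2,2].max().round(3) for a,a2,b,b2 in((312,378,55,125),(218,268,70,105),(180,202,220,276),(254,268,221,234),(322,343,226,262))])
E
```

```text
top orange [(array([0.4285, 0.3072, 0.0257]), array([0.4276, 0.308 ], dtype=float32), np.int32(321), np.float64(0.1299))]
top green [(array([0.4508, 0.0943, 0.0243]), array([0.4512, 0.0944], dtype=float32), np.int32(293), np.float64(0.11))]
top blue [(array([ 0.4582, -0.2568,  0.0245]), array([ 0.4583, -0.2566], dtype=float32), np.int32(285), np.float64(0.0894))]
top red [(array([ 0.4529, -0.0747,  0.0242]), array([ 0.452 , -0.0739], dtype=float32), np.int32(272), np.float64(0.0701))]
scene orange [(array([0.4306, 0.3088, 0.0269]), array([0.4304, 0.3098], dtype=float32), np.int32(427), np.float64(0.13))]
scene green [(array([0.4549, 0.0966, 0.0255]), array([0.455 , 0.0971], dtype=float32), np.int32(301), np.float64(0.1104))]
scene blue [(array([ 0.4619, -0.254 ,  0.0258]), array([ 0.4616, -0.2534], dtype=float32), np.int32(195), np.float64(0.0902))]
scene red [(array([ 0.4559, -0.0734,  0.0259]), array([ 0.4553, -0.0732], dtype=float32), np.int32(239), np.float64(0.0702))]
black (array([ 0.6584, -0.1242,  0.0335]), array([ 0.6579, -0.1241], dtype=float32)) (array([ 0.6596, -0.124 ,  0.0328]), array([ 0.6593, -0.124 ], dtype=float32))
cork (array([ 0.5165, -0.0036,  0.8159]), array([0.5082, 0.0139], dtype=float32)) (array([ 0.3849, -0.2908,  0.926 ]), array([ 0.3904, -0.2819], dtype=float32))
grey (array([0.6506, 0.0656, 0.0352]), array([0.6507, 0.0657], dtype=float32)) (array([0.6519, 0.0649, 0.036 ]), array([0.6514, 0.0649], dtype=float32))
white (array([0.6463, 0.161 , 0.0333]), array([0.6463, 0.1608], dtype=float32)) (array([0.6461, 0.1605, 0.0342]), array([0.6462, 0.1606], dtype=float32))
timer [[ 0.65724921 -0.21394451  0.058     ]] bowl [[0.64207171 0.25396704 0.048     ]]
heights: pot,box,strainer,grey thing,bluebox [np.float64(1.341), np.float64(1.341), np.float64(1.341), np.float64(1.341), np.float64(1.341)]
```

```bash
python3 -m pendant '[{"az":-7},{"az":-14},{"az":-21},{"az":-28},{"az":-35}]'
python3 -m pendant '[{"az":-7},{"az":-14},{"az":-21},{"az":-28},{"az":-35}]'
python3 -m pendant '[{"az":-6},{"az":-6}]'
```

```text
$[0]: bad value
$[0]: bad value
$[0]: bad value
```

```bash
python3 -m pendant '[{"x":2,"y":-2.4},{"x":4.5,"y":-5.2},{"x":7,"y":-8},{"x":9.5,"y":-10.8},{"x":12,"y":-13.6}]'
python3 -m pendant '[{"x":2.5,"y":-2.8},{"x":5,"y":-5.6},{"x":7.5,"y":-8.5},{"x":10,"y":-11.4},{"x":12.5,"y":-14.2}]'
python3 -m pendant '[{"x":2.5,"y":-2.8},{"x":5,"y":-5.6},{"x":6.2,"y":-7},{"x":6.2,"y":-7},{"x":6.2,"y":-7}]'
```

```text
$[0]: bad value
$[0]: bad value
$[0]: bad value
```

```bash
python3 -m pendant '[{"ax":0,"ay":0,"az":-7,"x":0,"y":0,"z":0,"claw":8.5}]'; python3 -m pendant '[{"az":-7,"claw":8.5}]'
```

```text
time: 0.18
eef_pos: [0.1509, -0.606, 0.2306]
tool_rot: [-180.0, 0.1, -68.9]
force: [-0.7, 0.4, -1.3]
finger_gap: 0.0848$[0]: bad value
```

```bash
python3 -m pendant '[{"ax":0,"ay":0,"az":-7,"x":0,"y":0,"z":0,"claw":8.5},{"ax":0,"ay":0,"az":-14,"x":0,"y":0,"z":0,"claw":8.5},{"ax":0,"ay":0,"az":-21,"x":0,"y":0,"z":0,"claw":8.5},{"ax":0,"ay":0,"az":-28,"x":0,"y":0,"z":0,"claw":8.5},{"ax":0,"ay":0,"az":-35,"x":0,"y":0,"z":0,"claw":8.5}]'
python3 -m pendant '[{"ax":0,"ay":0,"az":-7,"x":0,"y":0,"z":0,"claw":8.5},{"ax":0,"ay":0,"az":-14,"x":0,"y":0,"z":0,"claw":8.5},{"ax":0,"ay":0,"az":-21,"x":0,"y":0,"z":0,"claw":8.5},{"ax":0,"ay":0,"az":-28,"x":0,"y":0,"z":0,"claw":8.5},{"ax":0,"ay":0,"az":-34,"x":0,"y":0,"z":0,"claw":8.5}]'
python3 -m pendant '[{"ax":0,"ay":0,"az":0,"x":2,"y":-2.4,"z":0,"claw":8.5},{"ax":0,"ay":0,"az":0,"x":4.5,"y":-5.2,"z":0,"claw":8.5},{"ax":0,"ay":0,"az":0,"x":7,"y":-8,"z":0,"claw":8.5},{"ax":0,"ay":0,"az":0,"x":9.5,"y":-10.8,"z":0,"claw":8.5},{"ax":0,"ay":0,"az":0,"x":12,"y":-13.6,"z":0,"claw":8.5}]'
python3 -m pendant '[{"ax":0,"ay":0,"az":0,"x":2.5,"y":-2.8,"z":0,"claw":8.5},{"ax":0,"ay":0,"az":0,"x":5,"y":-5.6,"z":0,"claw":8.5},{"ax":0,"ay":0,"az":0,"x":7.5,"y":-8.5,"z":0,"claw":8.5},{"ax":0,"ay":0,"az":0,"x":10,"y":-11.3,"z":0,"claw":8.5},{"ax":0,"ay":0,"az":0,"x":12.5,"y":-14.1,"z":0,"claw":8.5}]'
python3 -m pendant '[{"ax":0,"ay":0,"az":0,"x":2.5,"y":-2.8,"z":0,"claw":8.5},{"ax":0,"ay":0,"az":0,"x":5,"y":-5.6,"z":0,"claw":8.5},{"ax":0,"ay":0,"az":0,"x":6.2,"y":-7.2,"z":0,"claw":8.5},{"ax":0,"ay":0,"az":0,"x":6.2,"y":-7.2,"z":0,"claw":8.5},{"ax":0,"ay":0,"az":0,"x":6.2,"y":-7.2,"z":0,"claw":8.5}]'
```

```text
time: 0.6
eef_pos: [0.1509, -0.6061, 0.2307]
tool_rot: [-179.9, 0.0, -33.7]
force: [-0.7, -0.2, -1.2]
finger_gap: 0.0851
time: 1.02
eef_pos: [0.1508, -0.606, 0.2307]
tool_rot: [-179.9, 0.0, 0.3]
force: [0.4, -0.4, 0.3]
finger_gap: 0.085
time: 1.43
eef_pos: [0.2716, -0.4689, 0.2309]
tool_rot: [-179.9, 0.0, -0.1]
force: [1.2, -0.1, -0.4]
finger_gap: 0.0847
time: 1.85
eef_pos: [0.3968, -0.3278, 0.2311]
tool_rot: [-180.0, 0.0, -0.0]
force: [0.1, -1.5, -0.3]
finger_gap: 0.0853
time: 2.27
eef_pos: [0.4583, -0.2565, 0.231]
tool_rot: [-180.0, 0.1, 0.1]
force: [-0.2, 0.4, 0.2]
finger_gap: 0.085
```

```bash
python3 - <<'E'
from rig import r,cams
from h import *
from scipy.spatial.transform import Rotation as Ro
s=r.state(); d=cams.get_image("wrist"); cv2.imwrite("pics/w1.png",d["img"][...,::-1])
T=np.eye(4);T[:3,:3]=Ro.from_euler("xyz",s["tool_rot"],degrees=True).as_matrix();T[:3,3]=s["eef_pos"]
W=T@d["T_tool_cam"]; d["R"]=W[:3,:3].T; d["t"]=-d["R"]@W[:3,3]
print(lid(d,"blue"))
E
```

```text
[(array([ 0.4587, -0.258 ,  0.0244]), array([ 0.4582, -0.2583], dtype=float32), np.int32(1735), np.float64(0.09))]
```

View pics/w1.png

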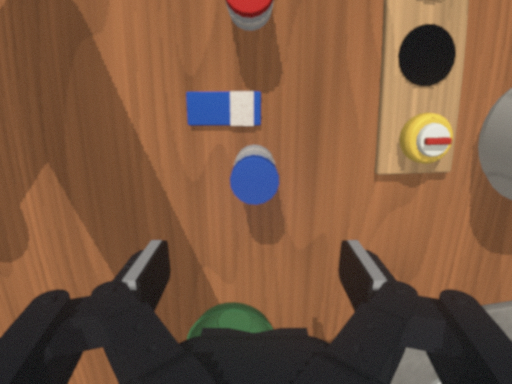

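The wrist view shows the blue lid at (255,178), midway between the jaws, and it agrees with the top view to 1.5 mm. I'll descend and grip.

```bash
python3 -m pendant '[{"ax":0,"ay":0,"az":0,"x":0,"y":0.1,"z":4,"claw":8.5},{"ax":0,"ay":0,"az":0,"x":0,"y":0.1,"z":8,"claw":8.5},{"ax":0,"ay":0,"az":0,"x":0,"y":0.1,"z":12,"claw":8.5},{"ax":0,"ay":0,"az":0,"x":0,"y":0.1,"z":15,"claw":8.5},{"ax":0,"ay":0,"az":0,"x":0,"y":0.1,"z":17,"claw":8.5}]'
python3 -m pendant '[{"ax":0,"ay":0,"az":0,"x":0,"y":0,"z":1.6,"claw":8.5},{"ax":0,"ay":0,"az":0,"x":0,"y":0,"z":1.6,"claw":6.5},{"ax":0,"ay":0,"az":0,"x":0,"y":0,"z":1.6,"claw":5.5},{"ax":0,"ay":0,"az":0,"x":0,"y":0,"z":1.6,"claw":4},{"ax":0,"ay":0,"az":0,"x":0,"y":0,"z":1.6,"claw":4}]' 40
python3 -m pendant '[{"ax":0,"ay":0,"az":0,"x":0,"y":0,"z":0,"claw":4},{"ax":0,"ay":0,"az":0,"x":0,"y":0,"z":0,"claw":4},{"ax":0,"ay":0,"az":0,"x":0,"y":0,"z":0,"claw":4},{"ax":0,"ay":0,"az":0,"x":0,"y":0,"z":-0.5,"claw":4},{"ax":0,"ay":0,"az":0,"x":0,"y":0,"z":-1.5,"claw":4}]'
```

```text
time: 2.73
eef_pos: [0.4557, -0.2591, 0.0583]
tool_rot: [-179.8, 0.2, -0.2]
force: [0.5, 1.3, 0.8]
finger_gap: 0.0851
time: 3.15
eef_pos: [0.4586, -0.2599, 0.0466]
tool_rot: [179.9, -0.1, -0.1]
force: [0.8, 0.9, -1.4]
finger_gap: 0.0489
time: 3.57
eef_pos: [0.4574, -0.2579, 0.0601]
tool_rot: [-179.9, 0.1, -0.0]
force: [0.1, -0.5, -1.7]
finger_gap: 0.0491
```

```bash
python3 -m pendant '[{"ax":0,"ay":0,"az":0,"x":0,"y":0,"z":-2,"claw":4},{"ax":0,"ay":0,"az":0,"x":0,"y":0,"z":-5,"claw":4},{"ax":0,"ay":0,"az":0,"x":1,"y":-2,"z":-7.5,"claw":4},{"ax":0,"ay":0,"az":0,"x":2.5,"y":-4.5,"z":-9,"claw":4},{"ax":0,"ay":0,"az":0,"x":4,"y":-7,"z":-9.5,"claw":4}]'
python3 -m pendant '[{"ax":0,"ay":0,"az":0,"x":1.5,"y":-2.6,"z":0,"claw":4},{"ax":0,"ay":0,"az":0,"x":3,"y":-5.2,"z":0,"claw":4},{"ax":0,"ay":0,"az":0,"x":4.5,"y":-7.8,"z":0,"claw":4},{"ax":0,"ay":0,"az":0,"x":6,"y":-10.4,"z":0,"claw":4},{"ax":0,"ay":0,"az":0,"x":7.5,"y":-13,"z":0,"claw":4}]'
python3 -m pendant '[{"ax":0,"ay":0,"az":0,"x":1.7,"y":-2.6,"z":0,"claw":4},{"ax":0,"ay":0,"az":0,"x":3.4,"y":-5.2,"z":0,"claw":4},{"ax":0,"ay":0,"az":0,"x":5.1,"y":-7.8,"z":0,"claw":4},{"ax":0,"ay":0,"az":0,"x":6.6,"y":-10.2,"z":0,"claw":4},{"ax":0,"ay":0,"az":0,"x":7.5,"y":-11.8,"z":0,"claw":4}]'
python3 -m pendant '[{"ax":0,"ay":0,"az":0,"x":0.2,"y":-0.5,"z":0,"claw":4},{"ax":0,"ay":0,"az":0,"x":0.2,"y":-0.5,"z":0,"claw":4},{"ax":0,"ay":0,"az":0,"x":0.2,"y":-0.5,"z":0,"claw":4}]'
```

```text
time: 3.98
eef_pos: [0.4998, -0.1891, 0.159]
tool_rot: [179.8, -0.3, -0.1]
force: [-0.1, -0.3, -1.5]
finger_gap: 0.0493
time: 4.4
eef_pos: [0.5734, -0.057, 0.1561]
tool_rot: [-180.0, -0.0, -0.0]
force: [0.9, -0.2, -2.5]
finger_gap: 0.0489
time: 4.82
eef_pos: [0.6494, 0.0621, 0.1561]
tool_rot: [-180.0, -0.1, 0.1]
force: [-0.6, 0.6, -1.3]
finger_gap: 0.0492
time: 5.07
eef_pos: [0.6493, 0.064, 0.1554]
tool_rot: [180.0, 0.1, 0.0]
force: [0.1, 0.3, -1.4]
finger_gap: 0.0492
```

```bash
python3 -m pendant '[{"ax":0,"ay":0,"az":0,"x":0.1,"y":0,"z":2.5,"claw":4},{"ax":0,"ay":0,"az":0,"x":0.1,"y":0,"z":5,"claw":4},{"ax":0,"ay":0,"az":0,"x":0.1,"y":0,"z":7,"claw":4},{"ax":0,"ay":0,"az":0,"x":0.1,"y":0,"z":8.3,"claw":4},{"ax":0,"ay":0,"az":0,"x":0.1,"y":0,"z":8.8,"claw":4}]'
python3 -m pendant '[{"ax":0,"ay":0,"az":0,"x":0,"y":0,"z":0.2,"claw":4},{"ax":0,"ay":0,"az":0,"x":0,"y":0,"z":0.4,"claw":4},{"ax":0,"ay":0,"az":0,"x":0,"y":0,"z":0.4,"claw":4},{"ax":0,"ay":0,"az":0,"x":0,"y":0,"z":0.4,"claw":4}]'
python3 - <<'E'
from rig import r,cams
from h import *
import time
print(np.mean([r.state()["force"] for _ in range(3)],0))
for n in("top","scene"):
    d=cams.get_image(n); cv2.imwrite(f"pics/{n}1.png",d["img"][...,::-1]); print(n,lid(d,"blue",.018))
E
```

```text
time: 5.48
eef_pos: [0.6491, 0.0629, 0.0651]
tool_rot: [-180.0, 0.3, -0.1]
force: [-0.1, -0.6, -2.3]
finger_gap: 0.0495
time: 5.82
eef_pos: [0.6524, 0.0641, 0.0646]
tool_rot: [180.0, -0.2, -0.0]
force: [0.8, 0.0, -1.5]
finger_gap: 0.0493
[ 0.80670881  0.01015429 -1.45654249]
top []
scene [(array([0.6514, 0.0724, 0.0251]), array([0.6514, 0.0766], dtype=float32), np.int32(201), np.float64(0.1082))]
```

```bash
python3 -m pendant '[{"ax":0,"ay":0,"az":0,"x":0,"y":0,"z":0.1,"claw":4},{"ax":0,"ay":0,"az":0,"x":0,"y":0,"z":0.1,"claw":4},{"ax":0,"ay":0,"az":0,"x":0,"y":0,"z":0.1,"claw":4}]'
python3 -m pendant '[{"ax":0,"ay":0,"az":0,"x":0,"y":0,"z":0.1,"claw":4},{"ax":0,"ay":0,"az":0,"x":0,"y":0,"z":0.1,"claw":4},{"ax":0,"ay":0,"az":0,"x":0,"y":0,"z":0.1,"claw":4}]'
```

```text
time: 6.17
eef_pos: [0.6522, 0.0643, 0.0643]
tool_rot: [180.0, -0.1, -0.0]
force: [-0.7, -0.3, 6.2]
finger_gap: 0.0491
time: 6.42
eef_pos: [0.6523, 0.0643, 0.0643]
tool_rot: [180.0, -0.2, -0.0]
force: [-2.3, 0.2, 10.5]
finger_gap: 0.0492
```

```bash
python3 -m pendant '[{"ax":0,"ay":0,"az":0,"x":0,"y":0,"z":0,"claw":5.5},{"ax":0,"ay":0,"az":0,"x":0,"y":0,"z":0,"claw":7},{"ax":0,"ay":0,"az":0,"x":0,"y":0,"z":0,"claw":8.5},{"ax":0,"ay":0,"az":0,"x":0,"y":0,"z":0,"claw":8.5},{"ax":0,"ay":0,"az":0,"x":0,"y":0,"z":0,"claw":8.5}]'
python3 -m pendant '[{"ax":0,"ay":0,"az":0,"x":0,"y":0,"z":-3,"claw":8.5},{"ax":0,"ay":0,"az":0,"x":0,"y":0,"z":-7,"claw":8.5},{"ax":0,"ay":0,"az":0,"x":0,"y":0,"z":-11,"claw":8.5},{"ax":0,"ay":0,"az":0,"x":0,"y":0,"z":-15,"claw":8.5},{"ax":0,"ay":0,"az":0,"x":0,"y":0,"z":-17,"claw":8.5}]'
cat > look.py <<'E'
import sys
from rig import r,cams
from h import *
from scipy.spatial.transform import Rotation as Ro
def wrist():
    s=r.state(); d=cams.get_image("wrist")
    T=np.eye(4);T[:3,:3]=Ro.from_euler("xyz",s["tool_rot"],degrees=True).as_matrix();T[:3,3]=s["eef_pos"]
    W=T@d["T_tool_cam"]; d["R"]=W[:3,:3].T; d["t"]=-d["R"]@W[:3,3]; return d
n,b,tag=sys.argv[1],float(sys.argv[2]),sys.argv[3]
for c in("wrist","top"):
    d=wrist() if c=="wrist" else cams.get_image(c)
    cv2.imwrite(f"pics/{c}_{tag}.png",d["img"][...,::-1]); print(c,lid(d,n,b))
print(r.state()["eef_pos"])
E
python3 look.py blue .018 b
```

```text
time: 6.83
eef_pos: [0.6512, 0.0643, 0.061]
tool_rot: [-180.0, 0.0, -0.0]
force: [0.5, -0.1, 0.1]
finger_gap: 0.0849
time: 7.25
eef_pos: [0.6536, 0.0642, 0.2368]
tool_rot: [180.0, -0.5, -0.0]
force: [0.6, -1.0, 0.5]
finger_gap: 0.0853
wrist [(array([0.6527, 0.0664, 0.0241]), array([0.6527, 0.0665], dtype=float32), np.int32(1877), np.float64(0.108))]
top []
[0.6544017  0.064132   0.23689305]
```

```bash
python3 -m pendant '[{"ax":0,"ay":0,"az":0,"x":-3,"y":-0.5,"z":0,"claw":8.5},{"ax":0,"ay":0,"az":0,"x":-7,"y":-1,"z":0,"claw":8.5},{"ax":0,"ay":0,"az":0,"x":-11,"y":-1.5,"z":0,"claw":8.5},{"ax":0,"ay":0,"az":0,"x":-15,"y":-2.2,"z":0,"claw":8.5},{"ax":0,"ay":0,"az":0,"x":-18,"y":-3,"z":0,"claw":8.5}]'
python3 -m pendant '[{"ax":0,"ay":0,"az":0,"x":-2,"y":0,"z":0,"claw":8.5},{"ax":0,"ay":0,"az":0,"x":-2,"y":0,"z":0,"claw":8.5},{"ax":0,"ay":0,"az":0,"x":-2,"y":0,"z":0,"claw":8.5},{"ax":0,"ay":0,"az":0,"x":-2,"y":0,"z":0,"claw":8.5}]'
python3 look.py green 0 g
```

```text
time: 7.77
eef_pos: [0.4663, 0.0946, 0.2296]
tool_rot: [-180.0, 0.4, -0.1]
force: [0.7, 1.2, -0.4]
finger_gap: 0.0848
time: 8.1
eef_pos: [0.4524, 0.0942, 0.231]
tool_rot: [180.0, -0.1, -0.0]
force: [0.5, -0.6, -0.4]
finger_gap: 0.0847
wrist [(array([0.452 , 0.0954, 0.0235]), array([0.4512, 0.0957], dtype=float32), np.int32(1275), np.float64(0.11))]
top []
[0.4528677  0.09406496 0.23108744]
```

```bash
python3 -m pendant '[{"ax":0,"ay":0,"az":0,"x":-0.1,"y":-0.1,"z":4,"claw":8.5},{"ax":0,"ay":0,"az":0,"x":-0.1,"y":-0.1,"z":8,"claw":8.5},{"ax":0,"ay":0,"az":0,"x":-0.1,"y":-0.1,"z":12,"claw":8.5},{"ax":0,"ay":0,"az":0,"x":-0.1,"y":-0.1,"z":14.5,"claw":8.5},{"ax":0,"ay":0,"az":0,"x":-0.1,"y":-0.1,"z":16,"claw":8.5}]'
python3 -m pendant '[{"ax":0,"ay":0,"az":0,"x":0,"y":0,"z":0.6,"claw":8.5},{"ax":0,"ay":0,"az":0,"x":0,"y":0,"z":0.6,"claw":6.5},{"ax":0,"ay":0,"az":0,"x":0,"y":0,"z":0.6,"claw":5.5},{"ax":0,"ay":0,"az":0,"x":0,"y":0,"z":0.6,"claw":4},{"ax":0,"ay":0,"az":0,"x":0,"y":0,"z":0.6,"claw":4}]'
python3 -m pendant '[{"ax":0,"ay":0,"az":0,"x":0,"y":0,"z":0,"claw":4},{"ax":0,"ay":0,"az":0,"x":0,"y":0,"z":0,"claw":4},{"ax":0,"ay":0,"az":0,"x":0,"y":0,"z":0,"claw":4},{"ax":0,"ay":0,"az":0,"x":0,"y":0,"z":-0.5,"claw":4},{"ax":0,"ay":0,"az":0,"x":0,"y":0,"z":-2,"claw":4}]'
python3 -m pendant '[{"ax":0,"ay":0,"az":0,"x":0,"y":0,"z":-2,"claw":4},{"ax":0,"ay":0,"az":0,"x":0,"y":0,"z":-5,"claw":4},{"ax":0,"ay":0,"az":0,"x":0,"y":0,"z":-8,"claw":4},{"ax":0,"ay":0,"az":0,"x":1.7,"y":1,"z":-9.5,"claw":4},{"ax":0,"ay":0,"az":0,"x":4.2,"y":2.5,"z":-10,"claw":4}]'
python3 -m pendant '[{"ax":0,"ay":0,"az":0,"x":2.6,"y":1.6,"z":0,"claw":4},{"ax":0,"ay":0,"az":0,"x":5.2,"y":3.2,"z":0,"claw":4},{"ax":0,"ay":0,"az":0,"x":7.8,"y":4.8,"z":0,"claw":4},{"ax":0,"ay":0,"az":0,"x":10.4,"y":6.4,"z":0,"claw":4},{"ax":0,"ay":0,"az":0,"x":13,"y":8,"z":0,"claw":4}]'
python3 -m pendant '[{"ax":0,"ay":0,"az":0,"x":2,"y":1.2,"z":0,"claw":4},{"ax":0,"ay":0,"az":0,"x":3.2,"y":1.8,"z":0,"claw":4},{"ax":0,"ay":0,"az":0,"x":3.2,"y":1.9,"z":0,"claw":4},{"ax":0,"ay":0,"az":0,"x":3.2,"y":1.9,"z":0,"claw":4},{"ax":0,"ay":0,"az":0,"x":3.2,"y":1.9,"z":0,"claw":4}]'
```

```text
time: 8.62
eef_pos: [0.4499, 0.095, 0.0679]
tool_rot: [-180.0, 0.2, -0.1]
force: [0.4, 0.5, -0.5]
finger_gap: 0.0847
time: 9.03
eef_pos: [0.4512, 0.0953, 0.0664]
tool_rot: [180.0, -0.1, -0.0]
force: [1.3, -0.5, -2.4]
finger_gap: 0.0495
time: 9.45
eef_pos: [0.4487, 0.0954, 0.0845]
tool_rot: [-180.0, 0.2, -0.0]
force: [0.5, -0.5, -2.2]
finger_gap: 0.0491
time: 9.87
eef_pos: [0.4906, 0.0715, 0.1881]
tool_rot: [-180.0, -0.0, 0.1]
force: [1.0, -0.5, -2.8]
finger_gap: 0.0491
time: 10.28
eef_pos: [0.6223, -0.0104, 0.185]
tool_rot: [-180.0, 0.1, -0.0]
force: [0.8, 0.6, -2.7]
finger_gap: 0.0491
time: 10.7
eef_pos: [0.6523, -0.028, 0.1846]
tool_rot: [-179.9, 0.2, -0.0]
force: [-0.4, -0.2, -2.4]
finger_gap: 0.0493
```

```bash
python3 -m pendant '[{"ax":0,"ay":0,"az":0,"x":0.2,"y":0.1,"z":3,"claw":4},{"ax":0,"ay":0,"az":0,"x":0.2,"y":0.1,"z":6,"claw":4},{"ax":0,"ay":0,"az":0,"x":0.2,"y":0.1,"z":8,"claw":4},{"ax":0,"ay":0,"az":0,"x":0.2,"y":0.1,"z":9.3,"claw":4},{"ax":0,"ay":0,"az":0,"x":0.2,"y":0.1,"z":9.8,"claw":4}]'
python3 -m pendant '[{"ax":0,"ay":0,"az":0,"x":0,"y":0,"z":0.2,"claw":4},{"ax":0,"ay":0,"az":0,"x":0,"y":0,"z":0.4,"claw":4},{"ax":0,"ay":0,"az":0,"x":0,"y":0,"z":0.4,"claw":4},{"ax":0,"ay":0,"az":0,"x":0,"y":0,"z":0.5,"claw":4},{"ax":0,"ay":0,"az":0,"x":0,"y":0,"z":0.5,"claw":4}]'
python3 -m pendant '[{"ax":0,"ay":0,"az":0,"x":0,"y":0,"z":0.1,"claw":4},{"ax":0,"ay":0,"az":0,"x":0,"y":0,"z":0.1,"claw":4}]'
```

```text
time: 11.12
eef_pos: [0.6536, -0.0286, 0.085]
tool_rot: [-179.9, 0.3, 0.0]
force: [-0.0, -0.1, -2.3]
finger_gap: 0.0492
time: 11.53
eef_pos: [0.6574, -0.03, 0.0844]
tool_rot: [180.0, -0.2, -0.0]
force: [-0.7, 1.2, 4.7]
finger_gap: 0.0493
time: 11.7
eef_pos: [0.6575, -0.03, 0.0844]
tool_rot: [180.0, -0.2, -0.0]
force: [-2.6, 0.8, 10.4]
finger_gap: 0.0493
```

```bash
python3 -m pendant '[{"ax":0,"ay":0,"az":0,"x":0,"y":0,"z":0,"claw":5.5},{"ax":0,"ay":0,"az":0,"x":0,"y":0,"z":0,"claw":7},{"ax":0,"ay":0,"az":0,"x":0,"y":0,"z":0,"claw":8.5},{"ax":0,"ay":0,"az":0,"x":0,"y":0,"z":0,"claw":8.5},{"ax":0,"ay":0,"az":0,"x":0,"y":0,"z":0,"claw":8.5}]'
python3 -m pendant '[{"ax":0,"ay":0,"az":0,"x":0,"y":0,"z":-3,"claw":8.5},{"ax":0,"ay":0,"az":0,"x":0,"y":0,"z":-7,"claw":8.5},{"ax":0,"ay":0,"az":0,"x":0,"y":0,"z":-11,"claw":8.5},{"ax":0,"ay":0,"az":0,"x":0,"y":0,"z":-15,"claw":8.5},{"ax":0,"ay":0,"az":0,"x":0,"y":0,"z":-17,"claw":8.5}]'
python3 look.py green .018 g2
python3 -m pendant '[{"ax":0,"ay":0,"az":0,"x":-1.5,"y":-2.5,"z":0,"claw":8.5},{"ax":0,"ay":0,"az":0,"x":-3.5,"y":-5.5,"z":0,"claw":8.5},{"ax":0,"ay":0,"az":0,"x":-6,"y":-9,"z":0,"claw":8.5},{"ax":0,"ay":0,"az":0,"x":-8,"y":-12,"z":0,"claw":8.5},{"ax":0,"ay":0,"az":0,"x":-10,"y":-15,"z":0,"claw":8.5}]'
python3 -m pendant '[{"ax":0,"ay":0,"az":0,"x":-2,"y":-3,"z":0,"claw":8.5},{"ax":0,"ay":0,"az":0,"x":-4,"y":-6,"z":0,"claw":8.5},{"ax":0,"ay":0,"az":0,"x":-6,"y":-9,"z":0,"claw":8.5},{"ax":0,"ay":0,"az":0,"x":-8,"y":-12,"z":0,"claw":8.5},{"ax":0,"ay":0,"az":0,"x":-10,"y":-15,"z":0,"claw":8.5}]'
python3 -m pendant '[{"ax":0,"ay":0,"az":0,"x":-2,"y":-3,"z":0,"claw":8.5},{"ax":0,"ay":0,"az":0,"x":-2.7,"y":-3.7,"z":0,"claw":8.5},{"ax":0,"ay":0,"az":0,"x":-2.7,"y":-3.7,"z":0,"claw":8.5},{"ax":0,"ay":0,"az":0,"x":-2.7,"y":-3.7,"z":0,"claw":8.5},{"ax":0,"ay":0,"az":0,"x":-2.7,"y":-3.7,"z":0,"claw":8.5}]'
python3 look.py orange 0 o
```

```text
time: 12.12
eef_pos: [0.6562, -0.0298, 0.0811]
tool_rot: [-180.0, 0.0, -0.0]
force: [-0.2, -0.1, -0.1]
finger_gap: 0.0852
time: 12.53
eef_pos: [0.6585, -0.0302, 0.2569]
tool_rot: [179.9, -0.5, -0.0]
force: [0.1, -0.7, 1.3]
finger_gap: 0.0848
wrist [(array([ 0.6576, -0.0297,  0.0229]), array([ 0.6577, -0.0279], dtype=float32), np.int32(644), np.float64(0.128))]
top []
[ 0.65925887 -0.03033642  0.25700826]
time: 13.05
eef_pos: [0.5539, 0.1215, 0.2496]
tool_rot: [-180.0, 0.2, -0.1]
force: [0.1, 0.4, -0.4]
finger_gap: 0.0848
time: 13.47
eef_pos: [0.4543, 0.2713, 0.2499]
tool_rot: [180.0, 0.2, -0.1]
force: [1.2, -0.6, -0.3]
finger_gap: 0.085
time: 13.88
eef_pos: [0.4301, 0.3064, 0.2508]
tool_rot: [179.9, 0.0, -0.1]
force: [-0.8, -0.0, 0.3]
finger_gap: 0.085
wrist [(array([0.4289, 0.3083, 0.0251]), array([0.4291, 0.3083], dtype=float32), np.int32(2151), np.float64(0.13))]
top [(array([0.4283, 0.3076, 0.0254]), array([0.4276, 0.3079], dtype=float32), np.int32(324), np.float64(0.1301))]
[0.43051543 0.30612952 0.25104032]
```

```bash
python3 -m pendant '[{"ax":0,"ay":0,"az":0,"x":-0.1,"y":-0.15,"z":4,"claw":8.5},{"ax":0,"ay":0,"az":0,"x":-0.1,"y":-0.15,"z":8,"claw":8.5},{"ax":0,"ay":0,"az":0,"x":-0.1,"y":-0.15,"z":12,"claw":8.5},{"ax":0,"ay":0,"az":0,"x":-0.1,"y":-0.15,"z":14.5,"claw":8.5},{"ax":0,"ay":0,"az":0,"x":-0.1,"y":-0.15,"z":16,"claw":8.5}]'
python3 -m pendant '[{"ax":0,"ay":0,"az":0,"x":0,"y":0,"z":0.6,"claw":8.5},{"ax":0,"ay":0,"az":0,"x":0,"y":0,"z":0.6,"claw":6.5},{"ax":0,"ay":0,"az":0,"x":0,"y":0,"z":0.6,"claw":5.5},{"ax":0,"ay":0,"az":0,"x":0,"y":0,"z":0.6,"claw":4},{"ax":0,"ay":0,"az":0,"x":0,"y":0,"z":0.6,"claw":4}]'
python3 -m pendant '[{"ax":0,"ay":0,"az":0,"x":0,"y":0,"z":0,"claw":4},{"ax":0,"ay":0,"az":0,"x":0,"y":0,"z":0,"claw":4},{"ax":0,"ay":0,"az":0,"x":0,"y":0,"z":0,"claw":4},{"ax":0,"ay":0,"az":0,"x":0,"y":0,"z":-0.5,"claw":4},{"ax":0,"ay":0,"az":0,"x":0,"y":0,"z":-2,"claw":4}]'
python3 -m pendant '[{"ax":0,"ay":0,"az":0,"x":0,"y":0,"z":-2,"claw":4},{"ax":0,"ay":0,"az":0,"x":0,"y":0,"z":-5,"claw":4},{"ax":0,"ay":0,"az":0,"x":0,"y":0,"z":-8,"claw":4},{"ax":0,"ay":0,"az":0,"x":0,"y":0,"z":-11,"claw":4},{"ax":0,"ay":0,"az":0,"x":1,"y":1.9,"z":-14,"claw":4}]'
python3 -m pendant '[{"ax":0,"ay":0,"az":0,"x":1.4,"y":2.6,"z":0,"claw":4},{"ax":0,"ay":0,"az":0,"x":2.8,"y":5.2,"z":0,"claw":4},{"ax":0,"ay":0,"az":0,"x":4.2,"y":7.8,"z":0,"claw":4},{"ax":0,"ay":0,"az":0,"x":5.6,"y":10.4,"z":0,"claw":4},{"ax":0,"ay":0,"az":0,"x":7,"y":13,"z":0,"claw":4}]'
python3 -m pendant '[{"ax":0,"ay":0,"az":0,"x":1.4,"y":2.6,"z":0,"claw":4},{"ax":0,"ay":0,"az":0,"x":2.8,"y":5.2,"z":0,"claw":4},{"ax":0,"ay":0,"az":0,"x":4.2,"y":7.8,"z":0,"claw":4},{"ax":0,"ay":0,"az":0,"x":5.6,"y":10.4,"z":0,"claw":4},{"ax":0,"ay":0,"az":0,"x":7,"y":13,"z":0,"claw":4}]'
python3 -m pendant '[{"ax":0,"ay":0,"az":0,"x":1.5,"y":2.8,"z":0,"claw":4},{"ax":0,"ay":0,"az":0,"x":3,"y":5.6,"z":0,"claw":4},{"ax":0,"ay":0,"az":0,"x":4.5,"y":8.4,"z":0,"claw":4},{"ax":0,"ay":0,"az":0,"x":6,"y":11.2,"z":0,"claw":4},{"ax":0,"ay":0,"az":0,"x":7.2,"y":13.6,"z":0,"claw":4}]'
python3 -m pendant '[{"ax":0,"ay":0,"az":0,"x":0.8,"y":1.7,"z":0,"claw":4},{"ax":0,"ay":0,"az":0,"x":0.8,"y":1.7,"z":0,"claw":4},{"ax":0,"ay":0,"az":0,"x":0.8,"y":1.7,"z":0,"claw":4},{"ax":0,"ay":0,"az":0,"x":0.8,"y":1.7,"z":0,"claw":4},{"ax":0,"ay":0,"az":0,"x":0.8,"y":1.7,"z":0,"claw":4}]'
```

```text
time: 14.4
eef_pos: [0.4276, 0.3068, 0.088]
tool_rot: [179.9, 0.3, -0.2]
force: [-0.2, -0.4, 1.0]
finger_gap: 0.0849
time: 14.82
eef_pos: [0.4295, 0.3091, 0.0867]
tool_rot: [-179.9, -0.2, -0.0]
force: [-0.3, -0.8, 1.4]
finger_gap: 0.0492
time: 15.23
eef_pos: [0.4267, 0.3082, 0.1042]
tool_rot: [179.9, 0.3, -0.0]
force: [-0.2, 0.3, -1.4]
finger_gap: 0.0491
time: 15.65
eef_pos: [0.436, 0.2916, 0.2465]
tool_rot: [-179.9, 0.1, 0.2]
force: [1.2, -0.2, -2.8]
finger_gap: 0.0492
time: 16.07
eef_pos: [0.508, 0.1587, 0.2453]
tool_rot: [-180.0, 0.1, -0.0]
force: [0.1, 1.0, -1.6]
finger_gap: 0.0491
time: 16.48
eef_pos: [0.5779, 0.0287, 0.245]
tool_rot: [-180.0, 0.1, -0.0]
force: [0.4, -0.0, -2.0]
finger_gap: 0.0492
time: 16.9
eef_pos: [0.6505, -0.108, 0.2448]
tool_rot: [-180.0, 0.1, -0.1]
force: [0.1, 1.2, -1.6]
finger_gap: 0.0489
time: 17.32
eef_pos: [0.6573, -0.1218, 0.245]
tool_rot: [-179.9, 0.1, 0.0]
force: [-0.3, 0.0, -1.0]
finger_gap: 0.0496
```

```bash
python3 -m pendant '[{"ax":0,"ay":0,"az":0,"x":0,"y":0.2,"z":3,"claw":4},{"ax":0,"ay":0,"az":0,"x":0,"y":0.2,"z":6,"claw":4},{"ax":0,"ay":0,"az":0,"x":0,"y":0.2,"z":9,"claw":4},{"ax":0,"ay":0,"az":0,"x":0,"y":0.2,"z":12,"claw":4},{"ax":0,"ay":0,"az":0,"x":0,"y":0.2,"z":13.5,"claw":4}]'
python3 -m pendant '[{"ax":0,"ay":0,"az":0,"x":0,"y":0,"z":0.3,"claw":4},{"ax":0,"ay":0,"az":0,"x":0,"y":0,"z":0.6,"claw":4},{"ax":0,"ay":0,"az":0,"x":0,"y":0,"z":0.7,"claw":4},{"ax":0,"ay":0,"az":0,"x":0,"y":0,"z":0.8,"claw":4},{"ax":0,"ay":0,"az":0,"x":0,"y":0,"z":0.8,"claw":4}]'
```

```text
time: 17.73
eef_pos: [0.6554, -0.1229, 0.1067]
tool_rot: [-179.9, 0.4, 0.1]
force: [-0.6, 1.1, -2.4]
finger_gap: 0.0491
time: 18.15
eef_pos: [0.6578, -0.1242, 0.1044]
tool_rot: [-180.0, 0.0, 0.0]
force: [-4.4, 0.7, 4.6]
finger_gap: 0.0494
```

```bash
python3 -m pendant '[{"ax":0,"ay":0,"az":0,"x":0,"y":0,"z":0,"claw":5.5},{"ax":0,"ay":0,"az":0,"x":0,"y":0,"z":0,"claw":7},{"ax":0,"ay":0,"az":0,"x":0,"y":0,"z":0,"claw":8.5},{"ax":0,"ay":0,"az":0,"x":0,"y":0,"z":0,"claw":8.5},{"ax":0,"ay":0,"az":0,"x":0,"y":0,"z":0,"claw":8.5}]'
python3 -m pendant '[{"ax":0,"ay":0,"az":0,"x":0,"y":0,"z":-3,"claw":8.5},{"ax":0,"ay":0,"az":0,"x":0,"y":0,"z":-7,"claw":8.5},{"ax":0,"ay":0,"az":0,"x":0,"y":0,"z":-11,"claw":8.5},{"ax":0,"ay":0,"az":0,"x":0,"y":0,"z":-13,"claw":8.5},{"ax":0,"ay":0,"az":0,"x":0,"y":0,"z":-15,"claw":8.5}]'
python3 look.py orange .018 o2
python3 -m pendant '[{"ax":0,"ay":0,"az":0,"x":-3,"y":-0.5,"z":0,"claw":8.5},{"ax":0,"ay":0,"az":0,"x":-7,"y":-1.5,"z":0,"claw":8.5},{"ax":0,"ay":0,"az":0,"x":-11,"y":-2.5,"z":0,"claw":8.5},{"ax":0,"ay":0,"az":0,"x":-15,"y":-3.5,"z":0,"claw":8.5},{"ax":0,"ay":0,"az":0,"x":-18,"y":-5,"z":0,"claw":8.5}]'
python3 -m pendant '[{"ax":0,"ay":0,"az":0,"x":-2.5,"y":0,"z":2,"claw":8.5},{"ax":0,"ay":0,"az":0,"x":-2.5,"y":0,"z":2,"claw":8.5},{"ax":0,"ay":0,"az":0,"x":-2.5,"y":0,"z":2,"claw":8.5},{"ax":0,"ay":0,"az":0,"x":-2.5,"y":0,"z":2,"claw":8.5},{"ax":0,"ay":0,"az":0,"x":-2.5,"y":0,"z":2,"claw":8.5}]'
python3 look.py red 0 r
```

```text
time: 18.57
eef_pos: [0.6585, -0.1253, 0.1025]
tool_rot: [180.0, -0.0, -0.0]
force: [-0.9, 0.3, 0.6]
finger_gap: 0.0849
time: 18.98
eef_pos: [0.6591, -0.1256, 0.2552]
tool_rot: [179.9, -0.2, -0.0]
force: [0.1, -0.1, -0.4]
finger_gap: 0.0852
wrist [(array([ 0.6585, -0.1253,  0.0251]), array([ 0.6582, -0.1252], dtype=float32), np.int32(2347), np.float64(0.1479))]
top [(array([ 0.6709, -0.1161,  0.0142]), array([ 0.6709, -0.1136], dtype=float32), np.int32(65), np.float64(0.1479))]
[ 0.66066741 -0.12614211  0.25704768]
time: 19.5
eef_pos: [0.474, -0.0744, 0.2505]
tool_rot: [-179.9, 0.3, -0.1]
force: [0.2, -0.7, 0.6]
finger_gap: 0.0851
time: 19.92
eef_pos: [0.455, -0.076, 0.2325]
tool_rot: [180.0, -0.1, -0.0]
force: [0.3, -0.5, 0.2]
finger_gap: 0.0852
wrist [(array([ 0.4527, -0.0756,  0.025 ]), array([ 0.4526, -0.0753], dtype=float32), np.int32(1620), np.float64(0.0699))]
top []
[ 0.45484174 -0.07581966  0.23252429]
```

```bash
python3 -m pendant '[{"ax":0,"ay":0,"az":0,"x":-0.2,"y":0,"z":4,"claw":8.5},{"ax":0,"ay":0,"az":0,"x":-0.2,"y":0,"z":8,"claw":8.5},{"ax":0,"ay":0,"az":0,"x":-0.2,"y":0,"z":12,"claw":8.5},{"ax":0,"ay":0,"az":0,"x":-0.2,"y":0,"z":16,"claw":8.5},{"ax":0,"ay":0,"az":0,"x":-0.2,"y":0,"z":19,"claw":8.5}]'
python3 -m pendant '[{"ax":0,"ay":0,"az":0,"x":0,"y":0,"z":1.2,"claw":8.5},{"ax":0,"ay":0,"az":0,"x":0,"y":0,"z":1.2,"claw":6.5},{"ax":0,"ay":0,"az":0,"x":0,"y":0,"z":1.2,"claw":5.5},{"ax":0,"ay":0,"az":0,"x":0,"y":0,"z":1.2,"claw":4},{"ax":0,"ay":0,"az":0,"x":0,"y":0,"z":1.2,"claw":4}]'
python3 -m pendant '[{"ax":0,"ay":0,"az":0,"x":0,"y":0,"z":0,"claw":4},{"ax":0,"ay":0,"az":0,"x":0,"y":0,"z":0,"claw":4},{"ax":0,"ay":0,"az":0,"x":0,"y":0,"z":0,"claw":4},{"ax":0,"ay":0,"az":0,"x":0,"y":0,"z":-0.5,"claw":4},{"ax":0,"ay":0,"az":0,"x":0,"y":0,"z":-2,"claw":4}]'
python3 -m pendant '[{"ax":0,"ay":0,"az":0,"x":0,"y":0,"z":-2,"claw":4},{"ax":0,"ay":0,"az":0,"x":0,"y":0,"z":-5,"claw":4},{"ax":0,"ay":0,"az":0,"x":0,"y":0,"z":-8,"claw":4},{"ax":0,"ay":0,"az":0,"x":0.5,"y":-1,"z":-11,"claw":4},{"ax":0,"ay":0,"az":0,"x":1.5,"y":-3,"z":-12,"claw":4}]'
python3 -m pendant '[{"ax":0,"ay":0,"az":0,"x":2,"y":-2.4,"z":0,"claw":4},{"ax":0,"ay":0,"az":0,"x":4,"y":-4.8,"z":0,"claw":4},{"ax":0,"ay":0,"az":0,"x":6,"y":-7.2,"z":0,"claw":4},{"ax":0,"ay":0,"az":0,"x":8,"y":-9.6,"z":0,"claw":4},{"ax":0,"ay":0,"az":0,"x":10,"y":-12,"z":0,"claw":4}]'
python3 -m pendant '[{"ax":0,"ay":0,"az":0,"x":2,"y":-2.4,"z":0,"claw":4},{"ax":0,"ay":0,"az":0,"x":4,"y":-4.8,"z":0,"claw":4},{"ax":0,"ay":0,"az":0,"x":6,"y":-7,"z":0,"claw":4},{"ax":0,"ay":0,"az":0,"x":7.5,"y":-8.2,"z":0,"claw":4},{"ax":0,"ay":0,"az":0,"x":7.8,"y":-8.6,"z":0,"claw":4}]'
python3 -m pendant '[{"ax":0,"ay":0,"az":0,"x":0,"y":0,"z":0,"claw":4},{"ax":0,"ay":0,"az":0,"x":0,"y":0,"z":0,"claw":4},{"ax":0,"ay":0,"az":0,"x":0,"y":0,"z":0,"claw":4}]'
```

```text
time: 20.43
eef_pos: [0.4517, -0.0754, 0.0398]
tool_rot: [-180.0, 0.0, -0.0]
force: [0.1, 0.2, -0.1]
finger_gap: 0.0852
time: 20.85
eef_pos: [0.4525, -0.0756, 0.0315]
tool_rot: [179.9, -0.2, -0.0]
force: [-0.8, 0.1, -0.3]
finger_gap: 0.049
time: 21.27
eef_pos: [0.4502, -0.0748, 0.0498]
tool_rot: [-179.9, 0.2, -0.0]
force: [0.7, 0.3, 0.3]
finger_gap: 0.0491
time: 21.68
eef_pos: [0.4675, -0.0466, 0.1744]
tool_rot: [179.8, -0.3, -0.2]
force: [0.2, 0.0, -1.5]
finger_gap: 0.0492
time: 22.1
eef_pos: [0.5665, 0.0762, 0.1708]
tool_rot: [180.0, 0.0, -0.0]
force: [0.0, -0.3, -1.5]
finger_gap: 0.0491
time: 22.52
eef_pos: [0.6464, 0.1631, 0.1706]
tool_rot: [-180.0, -0.2, 0.1]
force: [-0.5, 0.1, -0.6]
finger_gap: 0.0492
time: 22.77
eef_pos: [0.6428, 0.1598, 0.1701]
tool_rot: [180.0, 0.1, -0.1]
force: [-1.1, 0.2, -1.2]
finger_gap: 0.0491
```

```bash
python3 -m pendant '[{"ax":0,"ay":0,"az":0,"x":0.2,"y":-0.1,"z":3,"claw":4},{"ax":0,"ay":0,"az":0,"x":0.2,"y":-0.1,"z":6,"claw":4},{"ax":0,"ay":0,"az":0,"x":0.2,"y":-0.1,"z":9,"claw":4},{"ax":0,"ay":0,"az":0,"x":0.2,"y":-0.1,"z":11,"claw":4},{"ax":0,"ay":0,"az":0,"x":0.2,"y":-0.1,"z":11.7,"claw":4}]'
python3 -m pendant '[{"ax":0,"ay":0,"az":0,"x":0,"y":0,"z":0.3,"claw":4},{"ax":0,"ay":0,"az":0,"x":0,"y":0,"z":0.5,"claw":4},{"ax":0,"ay":0,"az":0,"x":0,"y":0,"z":0.6,"claw":4},{"ax":0,"ay":0,"az":0,"x":0,"y":0,"z":0.6,"claw":4},{"ax":0,"ay":0,"az":0,"x":0,"y":0,"z":0.6,"claw":4}]'
```

```text
time: 23.18
eef_pos: [0.6427, 0.1602, 0.0498]
tool_rot: [180.0, 0.5, -0.1]
force: [0.1, 0.6, -0.8]
finger_gap: 0.0491
time: 23.6
eef_pos: [0.6471, 0.1615, 0.0493]
tool_rot: [180.0, -0.1, -0.0]
force: [-1.7, -1.2, 5.6]
finger_gap: 0.0495
```

Contact is at 5.6 N. I'll release, lift, look with the wrist camera, then back away towards the robot to clear the fixed views.

```bash
python3 -m pendant '[{"ax":0,"ay":0,"az":0,"x":0,"y":0,"z":0,"claw":5.5},{"ax":0,"ay":0,"az":0,"x":0,"y":0,"z":0,"claw":7},{"ax":0,"ay":0,"az":0,"x":0,"y":0,"z":0,"claw":8.5},{"ax":0,"ay":0,"az":0,"x":0,"y":0,"z":0,"claw":8.5},{"ax":0,"ay":0,"az":0,"x":0,"y":0,"z":0,"claw":8.5}]'
python3 -m pendant '[{"ax":0,"ay":0,"az":0,"x":0,"y":0,"z":-4,"claw":8.5},{"ax":0,"ay":0,"az":0,"x":0,"y":0,"z":-8,"claw":8.5},{"ax":0,"ay":0,"az":0,"x":0,"y":0,"z":-12,"claw":8.5},{"ax":0,"ay":0,"az":0,"x":0,"y":0,"z":-16,"claw":8.5},{"ax":0,"ay":0,"az":0,"x":0,"y":0,"z":-20,"claw":8.5}]'
python3 look.py red .018 r2
python3 -m pendant '[{"ax":0,"ay":0,"az":0,"x":-3,"y":-2,"z":0,"claw":8.5},{"ax":0,"ay":0,"az":0,"x":-6,"y":-4,"z":0,"claw":8.5},{"ax":0,"ay":0,"az":0,"x":-9,"y":-6,"z":0,"claw":8.5},{"ax":0,"ay":0,"az":0,"x":-12,"y":-8,"z":0,"claw":8.5},{"ax":0,"ay":0,"az":0,"x":-15,"y":-11,"z":0,"claw":8.5}]'
python3 -m pendant '[{"ax":0,"ay":0,"az":0,"x":-3,"y":-3,"z":0,"claw":8.5},{"ax":0,"ay":0,"az":0,"x":-6,"y":-6,"z":0,"claw":8.5},{"ax":0,"ay":0,"az":0,"x":-9,"y":-9,"z":0,"claw":8.5},{"ax":0,"ay":0,"az":0,"x":-12,"y":-12,"z":0,"claw":8.5},{"ax":0,"ay":0,"az":0,"x":-15,"y":-15,"z":0,"claw":8.5}]'
python3 -m pendant '[{"ax":0,"ay":0,"az":0,"x":0,"y":0,"z":0,"claw":8.5},{"ax":0,"ay":0,"az":0,"x":0,"y":0,"z":0,"claw":8.5}]'
python3 - <<'E'
from rig import r,cams
from h import *
im=[]
for n in("top","scene"):
    d=cams.get_image(n); im.append(d["img"])
    for t in H: print(n,t,lid(d,t,.018))
cv2.imwrite("pics/end_top.png",im[0][...,::-1]);cv2.imwrite("pics/end_scene.png",im[1][...,::-1])
E
```

```text
time: 24.02
eef_pos: [0.6465, 0.1619, 0.0472]
tool_rot: [-180.0, -0.0, -0.0]
force: [0.0, -0.7, -0.6]
finger_gap: 0.0849
time: 24.43
eef_pos: [0.646, 0.1618, 0.249]
tool_rot: [-180.0, 0.0, -0.0]
force: [0.4, 0.1, 0.0]
finger_gap: 0.0852
wrist [(array([0.6477, 0.1618, 0.0247]), array([0.6474, 0.1618], dtype=float32), np.int32(1569), np.float64(0.088))]
top [(array([0.6456, 0.1607, 0.0243]), array([0.6456, 0.1518], dtype=float32), np.int32(174), np.float64(0.0877))]
[0.65118017 0.16238275 0.2561929 ]
time: 24.95
eef_pos: [0.4952, 0.2708, 0.2467]
tool_rot: [179.9, 0.1, -0.1]
force: [-0.0, 0.2, -0.3]
finger_gap: 0.0848
time: 25.37
eef_pos: [0.3479, 0.4197, 0.2469]
tool_rot: [180.0, 0.0, -0.0]
force: [0.8, 0.1, -0.3]
finger_gap: 0.0851
time: 25.53
eef_pos: [0.3476, 0.42, 0.2469]
tool_rot: [180.0, 0.0, 0.3]
force: [1.1, -0.2, 0.3]
finger_gap: 0.0848
top orange [(array([ 0.6578, -0.1243,  0.025 ]), array([ 0.6585, -0.1245], dtype=float32), np.int32(315), np.float64(0.1474))]
top green [(array([ 0.6561, -0.0303,  0.0246]), array([ 0.6561, -0.0293], dtype=float32), np.int32(285), np.float64(0.1279))]
top blue [(array([0.6512, 0.0669, 0.0248]), array([0.651 , 0.0667], dtype=float32), np.int32(274), np.float64(0.108))]
top red [(array([0.6453, 0.1617, 0.0249]), array([0.6456, 0.1619], dtype=float32), np.int32(274), np.float64(0.0879))]
scene orange [(array([ 0.6575, -0.1216,  0.0278]), array([ 0.6582, -0.122 ], dtype=float32), np.int32(366), np.float64(0.1481))]
scene green [(array([ 0.6604, -0.0283,  0.0261]), array([ 0.659 , -0.0278], dtype=float32), np.int32(356), np.float64(0.1282))]
scene blue [(array([0.6544, 0.0686, 0.0249]), array([0.6548, 0.0685], dtype=float32), np.int32(372), np.float64(0.1084))]
scene red [(array([0.6493, 0.1634, 0.0259]), array([0.6499, 0.1648], dtype=float32), np.int32(428), np.float64(0.0882))]
```

View pics/end_top.png

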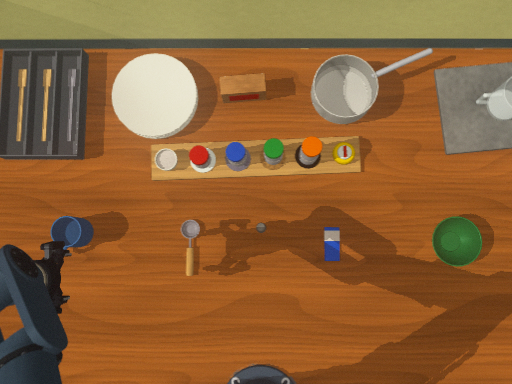

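View pics/end_scene.png

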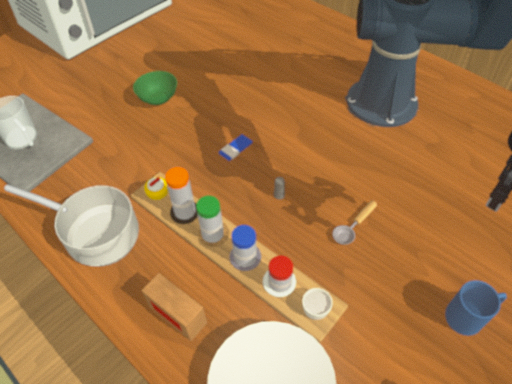

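All four tins stand upright on their coasters, about 1.5 mm off centre at most by the top camera. From the timer at (343,153) in the top view they run orange (311,147), green (274,148), blue (236,153) and red (200,156). The gripper is well clear.

```bash
python3 -c "
from rig import ticket; print(ticket.job_done())"
```

```text
the job is handed in; nothing more can be done
None
```

I moved all four tins onto the board and handed the job in at about 25.6 s on the robot's clock. From the timer to the sugar bowl, they stand orange on black, green on cork, blue on grey and red on white.

**Top camera:** in the final check each lid was about 1.5 mm or less from its coaster's centre. The cork coaster's centre was taken from the row's spacing, because its colour mask failed.

**Upright:** lid heights were within 1 mm of a tin standing upright on its coaster, and no tin tipped. Set-down forces stayed below about 11 N.

**Disagreement:** the scene camera put the lids up to about 5 mm away from the coaster centres. At the start it was also offset by 2–4 mm, the same way for most tins, probably because its mask catches the lid's side. The wrist camera agreed with the top camera to within about 2 mm.

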